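# Load a tartlet die into the slanted cradle and clamp it

### The arm

A 7-joint arm with a two-finger parallel gripper is mounted at the origin on the work surface. World frame = base frame: x ahead of the robot, y to its left, z up, the work surface at z = 0. Lengths are in m, angles in rad, forces in N, time in s.
With the tool pointing down it reaches from about 0.425 to 0.875 m from the base axis. Payload 4.7 kg.
Tool frame: the origin (TCP) lies at the very end of the fingers, on their centre line; the grasp point (between the pads) lies 19 mm behind it; z points along the fingers, y is the line along which they close (so a half turn about z gives the same grasp; the last joint's range is limited). The gripper opens to 87 mm and grips with 3 to 60 N. Pads are 19 mm wide; open, the fingers measure 117 mm over their backs; the gripper's body (75 mm by 190 mm) begins 51 mm behind the grasp point.
Start: joints at [1.32, 0.321, -0.07, 1.45, 0.023, 1.371, -0.057], TCP at [0.17, -0.627, 0.223] pointing down, gripper open.
Joint ranges: [-2.86, 2.86], [-0.3, 2.09], [-1.38, 1.24], [0.06, 2.45], [-1.56, 4.7], [0.09, 2.05], [-2.69, 2.69]. Speed limits (rad/s): [2.57, 2.57, 3.14, 3.14, 3.14, 3.14, 3.14].

### API

Orientations are given as a rotation vector (axis times angle).
In Python, from bench import get_state, get_image, get_calibration, close_job gives the robot as it stands.
- The arm moves only by the shell command python3 -m crank 'ROWS' [FORCE]. ROWS is JSON, a list of rows, each a list of 5 numbers: the opening, from 0 (shut) to 1 (fully open), then the shift along the world's x, y, z in units of 0.2 m (1.0 is 0.2 m), then the turn about the world's z in units of 2 pi rad (1.0 is 2 pi rad). A call has 1 to 5 rows; each row is the pose to reach, as a shift and turn from the pose commanded when the call began, turning the shorter way round; what a row does not reach only later rows make up. A row lasts 1/8 s, in which the tool goes at most 62.5 mm and 10.7 degrees, less where a joint would pass 70% of its speed; a pose out of reach is approached as far as the arm can. A call with a number of a shift or a turn outside -1 to 1 is refused whole. A call with a gripper value outside its range is refused whole. The fingers move at their own pace and stop on an object; FORCE is the grip in N (left out, the last holds). Time passes only in rows, so rows that repeat a pose let the fingers close. It gives the time, the measured TCP pose, the force, the opening and the grip force at its end, in the units of the state.
- get_state(): the state, without advancing time (a new reading comes with each control period).
- get_image(name): name is "side" or "top"; returns the picture (480x640x3 uint8, red, green, blue); there is no depth.
- get_calibration(name): a dict with "fovy" (degrees; the focal length in pixels is half the picture's height over the tangent of half this angle, whatever the lens; pixels are square), "cx", "cy" (the principal point, pixels), "k1" (the pictures are not rectified: a ray, as slopes to the right and down, at radius r is drawn at 1 + k1 r^2 times it, then the intrinsics apply), "R" (3x3) and "t" (3): a world point X has camera coordinates R X + t. Camera axes: x right, y down, z forward; pixel columns grow to the right and rows downward; lengths in m; the calibration is good to about 2 mm. A picture is of the moment at which its call begins. get_calibration takes no time and is no camera call.
- close_job(): hands the job in; it is judged then, once.
The state is a dict: "time": time; "joint_positions": joint angles; "qd": joint speeds; "joint_torque": joint torques, N m; "position": TCP position; "tool_rot": TCP orientation; "ft_force": force on the tool from outside, world axes, zero at the start; "torque": the same for the moment, N m; "grip_width": opening from 0.0 (shut) to 1.0 (fully open); "grip_force": force on a finger pad.
Only numpy, scipy, OpenCV 4.12 (cv2) and the standard library are available. Lean on these libraries where they do the work, as an engineer would, in place of code of your own. Each camera call takes 0.05 s, during which the arm holds its last target. There are 200 camera calls.

### The job

Pick up the tartlet die with the blue grip and lower it gently, its grip in line with the slope, until it rests flat on the slanted cradle, clear of and a little above the V-shaped corner; only then let go, so that it slides down into the corner and is fully home. Then push the red clamp down the slope against the die, bear on it with about 10 newtons (never as much as 25) for a second, and let go, leaving the clamp bearing against the die. Don't ram the die onto the cradle, and don't disturb the other things on the bench.

Things in the scene. Friction and masses are not known exactly. Their poses are not given: they have to be found in the camera images.
- die_grip (a point): Centre of the blue upright grip rib of the die to be loaded. The rib is 50 mm long (along its x), 14 mm thick (y), 36 mm tall (z); this point is 18 mm above the top of the die plate and 28 mm above its underside.
- die: That die: polished aluminium plate, 100 mm square, 10 mm thick, its four corners clipped (122 mm from clipped corner to opposite one), about 0.36 kg. Origin at the centre of its underside, z up, x along the rib, which runs along a diagonal: the straight edges stand at 45 degrees to x. Either end of the rib may point uphill. When home, its uphill end is 61 mm from the seat point.
- seat (a point): Point on the steel slope where the centre of the die's underside must come to lie. x points straight up the slope (22 degrees), y across, z square out of it. Two green fences 14 mm high form a V open uphill, each at 45 degrees to x, inner faces 50 mm from this point. The slope reaches 90 mm downhill, 195 mm uphill, 100 mm to either side.
- cradle: The slanted cradle, fixed. Origin on the bench 75 mm straight below the seat point; x horizontal, to the uphill side. Polished on polished, the die slides down by itself (friction 0.14 to 0.23) or hangs up and wants a light nudge; let it go with its centre 15 to 30 mm uphill of the seat point. Its green fences are slightly resilient.
- clamp: Red clamp sliding down the slope's middle line. Origin at the centre of the lower edge of its front (downhill) face, axes as the seat's; starts 128 to 140 mm uphill of the seat point. A dark steel screw head, 20 mm wide, juts 10 to 24 mm ahead of that face: its setting varies and is not reported, so feel for the die. Moving takes about 3 N; push beyond that bears on the die. Stays where left.
- clamp_tab (a point): Centre of the clamp's upright tab: 14 mm thick along the slope, 30 mm wide across it, 40 mm tall square to it; 22 mm uphill of the clamp's front face, 34 mm above the slope. Its top is 54 mm above the slope; the clamp's foot under it is 36 mm long, 40 mm wide, 14 mm high.
- spare: Bystander: a die of the same size with a yellow grip. To be left alone.
- scraper: Bystander: steel dough scraper, 110 mm wide.
- bowl: Bystander: steel bowl, 120 mm across.
- brush: Bystander: pastry brush.
- shaker: Bystander: aluminium flour shaker, 64 mm across, 120 mm tall.
- pin: Bystander: wooden rolling pin, 380 mm long.
- cup: Bystander: white plastic cup, 72 mm across.
There are look-alikes about, which are no part of the job. What is shaped like the die but green or orange is not meant.

How it is judged:
On the way, in this order (a step that is already met when the one before it is completed fails the run):
1. still held, the die is laid flat on the slope, clear of its corner (8 mm or more uphill of home) (x of die in the frame of seat between 0.008 and 0.06 m and z of die in the frame of seat below 0.005 m and angle between the z axis of die and the z axis of seat, either way round below 0.08 rad and contact force between die and cradle above 0.5 N and contact force between the fingers and die above 0.5 N), for 0.06 s.
2. the die, let go, is home in the corner, the clamp not yet touching it (distance between die and seat below 0.003 m and angle between the z axis of die and the z axis of seat, either way round below 0.05 rad and contact force between each of the fingers, clamp and die below 0.1 N), for 0.2 s.
3. the clamp bears on the die with 5 to 20 N for half a second (distance between die and seat below 0.003 m and contact force between clamp and die between 5 and 20 N), for 0.5 s.
At the end, for the whole second after the job is handed in: The blue-gripped die is at rest and released, its underside's centre within 3 mm of the seat point and lying flat on the slope (within 0.05 rad), with the clamp left bearing on it (more than 0.3 N) (distance between die and seat below 0.003 m and angle between the z axis of die and the z axis of seat, either way round below 0.05 rad and contact force between the fingers and die below 0.1 N and linear speed of die below 0.01 m/s and contact force between clamp and die above 0.3 N); the robot touches nothing.
It fails at once if the clamp is forced against the die with more than 25 N (contact force between clamp and die above 25 N).
It fails at once if the held die is pressed or rammed onto the cradle with more than 35 N (contact force between die and cradle above 35 N and contact force between the fingers and die above 5 N).
It fails at once if another thing on the bench is moved more than 20 mm (distance of any of spare, scraper, bowl, brush, shaker, pin, cup from where it was at the start of the episode above 0.02 m).
It also fails if it takes over 56 s, if anything falls off the work surface, if the arm or the gripper's body presses on something with over 40 N, if the wrist force passes 120 N, or if a joint passes its speed limit or range.

## Working session

There is one attempt and no reset: what is moved stays moved. The work goes in short steps, Python scripts to look and compute and a shell command to move; the robot and the scene stay as the last step left them, time stands still between calls to the robot, and variables do not carry over. Pictures are saved under pics/ and viewed, at most 12 in all, crops included, and the job is handed in when it is done.

```bash
ls; mkdir -p pics
python3 - <<'E'
from bench import *
import cv2
for n in("side","top"):
    im=get_image(n); cv2.imwrite(f"pics/{n}0.png",im[:,:,::-1]); print(n,get_calibration(n))
print(get_state())
E
```

```text
pics
side {'fovy': 48.09424987217081, 'cx': 319.33322459225064, 'cy': 242.6793105906074, 'k1': -0.0641748892695345, 'R': array([[-0.91627938, -0.40026848,  0.01473899],
       [-0.27973386,  0.61315228, -0.73877821],
       [ 0.28667238, -0.68105024, -0.67378744]]), 't': array([0.47833276, 0.22167369, 1.27618132])}
top {'fovy': 46.81922736232631, 'cx': 320.6551676175092, 'cy': 234.6016247448602, 'k1': 0.03013447471045986, 'R': array([[ 0.05253491, -0.99861764,  0.00170267],
       [-0.97651918, -0.05172894, -0.20912775],
       [ 0.20892674,  0.00932382, -0.97788685]]), 't': array([-0.0265883 ,  0.51960059,  1.60152137])}
{'time': 0.1, 'joint_positions': array([ 1.32012637,  0.32172274, -0.0700648 ,  1.45154584,  0.02263747,
        1.37081572, -0.05691955]), 'qd': array([ 0.00071459, -0.00130207,  0.00044873, -0.00275861,  0.00105727,
       -0.00149916,  0.00127686]), 'joint_torque': array([ 9.09654500e-05, -4.92570877e+01, -4.05569337e-01, -3.13398635e+01,
       -6.39704615e-02,  3.94826999e-02,  8.21464027e-05]), 'position': array([ 0.16989446, -0.62688917,  0.22159132]), 'tool_rot': array([-3.11245133e+00, -4.14460714e-01,  5.65880430e-04]), 'ft_force': array([0.09200124, 0.26647559, 0.86614072]), 'torque': array([-0.00798852,  0.0157999 ,  0.04296806]), 'grip_force': 0.0, 'grip_width': 0.9987982828160406}
```

View pics/top0.png

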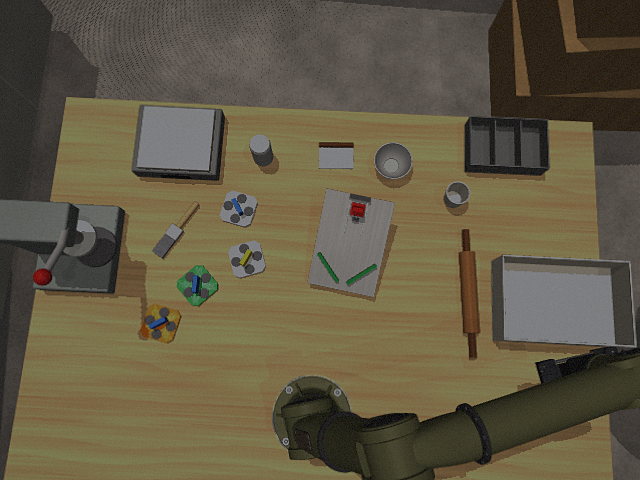

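View pics/side0.png

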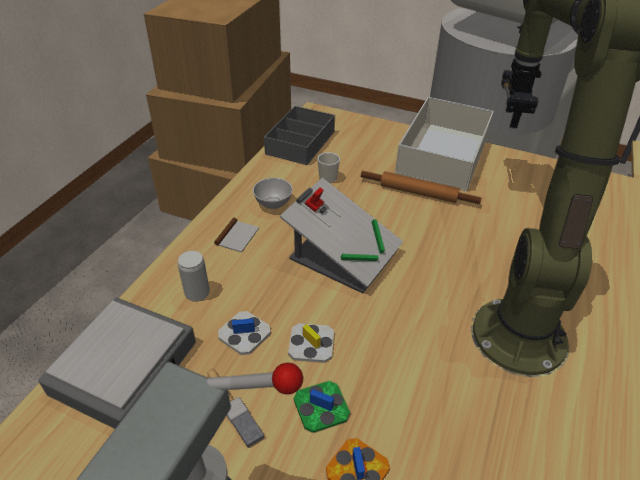

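The top view shows the target die (white plate, blue rib) at about (238,208), the yellow spare at (247,258) and the cradle with corners near (326,190), (394,203), (375,298) and (309,284). The red clamp is at (357,210). In the side view the blue rib is at (244,326).

```bash
cat > h.py <<'E'
import numpy as np, cv2
from bench import *
from scipy.optimize import brentq
def ray(n,uv):
    c=get_calibration(n); f=240/np.tan(np.radians(c["fovy"]/2))
    d=(np.array(uv,float)-[c["cx"],c["cy"]])/f; rd=np.hypot(*d)
    if rd>0: d=d*brentq(lambda r:r*(1+c["k1"]*r*r)-rd,0,2)/rd
    return -c["R"].T@c["t"], c["R"].T@np.array([d[0],d[1],1])
def onz(n,uv,z):
    o,d=ray(n,uv); return o+d*(z-o[2])/d[2]
def tri(a,b):
    (o,d),(p,e)=ray("top",a),ray("side",b)
    s=np.linalg.lstsq(np.c_[d,-e],p-o,rcond=None)[0]
    x,y=o+d*s[0],p+e*s[1]; return (x+y)/2,np.linalg.norm(x-y)
def blobs(im,lo,hi,amin=30):
    m=cv2.inRange(cv2.cvtColor(im,cv2.COLOR_RGB2HSV),np.array(lo),np.array(hi))
    c,_=cv2.findContours(m,cv2.RETR_EXTERNAL,cv2.CHAIN_APPROX_NONE)
    return m,[k for k in c if cv2.contourArea(k)>amin]
E
python3 - <<'E'
from h import *
for n in("top","side"):
    im=cv2.cvtColor(cv2.imread(f"pics/{n}0.png"),cv2.COLOR_BGR2RGB)
    for nm,lo,hi in(("blue",(105,120,40),(125,255,255)),("green",(50,100,40),(80,255,255)),("red",(0,180,80),(4,255,255)),("red",(174,180,80),(180,255,255))):
        for k in blobs(im,lo,hi,15)[1]:
            print(n,nm,[np.round(v,1) for v in cv2.minAreaRect(k)],cv2.contourArea(k))
a=cv2.imread("pics/top0.png")[170:310,290:410]; b=cv2.imread("pics/side0.png")[170:300,270:410]
c=cv2.imread("pics/top0.png")[185:235,210:270]
cv2.imwrite("pics/ca.png",cv2.resize(a,None,fx=4.2,fy=4.2,interpolation=2))
cv2.imwrite("pics/cb.png",cv2.resize(b,None,fx=4.5,fy=4.5,interpolation=2))
E
```

```text
top blue [array([157.3, 322.6]), array([ 5.8, 17.9]), np.float64(63.4)] 78.5
top blue [array([195.2, 283.7]), array([ 6.6, 17. ]), np.float64(8.1)] 58.5
top blue [array([236.8, 206.1]), array([17.,  4.]), np.float64(63.4)] 51.5
top green [array([202., 284.]), array([ 6., 12.]), np.float64(0.0)] 17.5
top green [array([196.8, 285. ]), array([32.5, 34.1]), np.float64(50.2)] 428.0
top green [array([360.9, 274.1]), array([ 3.9, 33.6]), np.float64(58.0)] 101.5
top green [array([327.7, 267. ]), array([34.1,  3.6]), np.float64(55.7)] 93.0
top red [array([ 40., 276.]), array([14., 14.]), np.float64(0.0)] 119.0
top red [array([357.3, 209.3]), array([13.3, 12.1]), np.float64(14.0)] 113.0
side blue [array([358.6, 462.8]), array([31.6,  9. ]), np.float64(78.7)] 221.5
side blue [array([321. , 399.1]), array([25.8, 13.4]), np.float64(22.4)] 288.0
side blue [array([242.8, 325.3]), array([13.2, 21.5]), np.float64(84.8)] 247.0
side green [array([321.5, 405.5]), array([44.3, 48.7]), np.float64(71.6)] 1186.0
side green [array([328.5, 388. ]), array([14., 25.]), np.float64(90.0)] 189.5
side green [array([359., 257.]), array([36.1,  5.7]), np.float64(2.7)] 171.5
side green [array([377.7, 235.9]), array([33.2,  5.3]), np.float64(74.7)] 137.5
side red [array([286.8, 377.8]), array([29. , 29.7]), np.float64(45.0)] 668.5
side red [array([316.5, 199.5]), array([12.7, 21.2]), np.float64(45.0)] 157.5
```

View pics/ca.png

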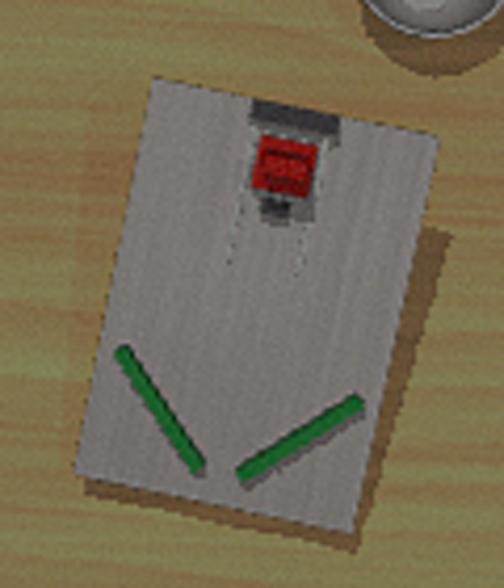

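View pics/cb.png

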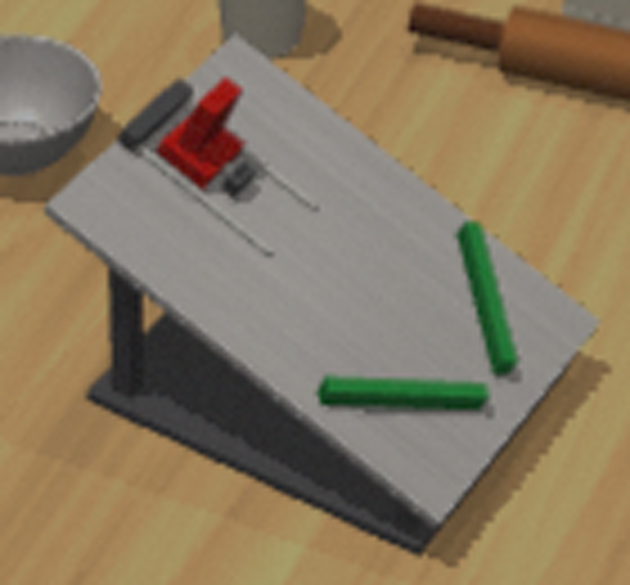

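The crops show the slope's four corners clearly in both views, so I'll triangulate those and the die plate and rib.

Run:
```python
from h import *
T=[((x+.5)/4.2+289.5,(y+.5)/4.2+169.5) for x,y in((152,77),(440,138),(354,533),(75,472))]
S=[((x+.5)/4.5+269.5,(y+.5)/4.5+169.5) for x,y in((47,208),(235,35),(600,322),(440,522))]
s,c=np.sin(np.radians(22)),np.cos(np.radians(22))
L=[(.195,.1),(.195,-.1),(-.09,-.1),(-.09,.1)]
P={"tri":[],"top":[],"side":[]}
for t,q,l in zip(T,S,L):
    z=.075+l[0]*s; p,e=tri(t,q); print(l,p.round(4),round(e,4),"zexp",round(z,4))
    P["tri"].append(p[:2]);P["top"].append(onz("top",t,z)[:2]);P["side"].append(onz("side",q,z)[:2])
A=np.array([(l[0]*c,l[1]) for l in L])
for k,B in P.items():
    B=np.array(B); ca,cb=A.mean(0),B.mean(0); a,b=A-ca,B-cb
    yaw=np.arctan2((a[:,0]*b[:,1]-a[:,1]*b[:,0]).sum(),(a*b).sum())
    R=np.array([[np.cos(yaw),-np.sin(yaw)],[np.sin(yaw),np.cos(yaw)]])
    print(k,"seat",(cb-R@ca).round(4),"yaw",np.degrees(yaw).round(2),"res",np.abs(b-a@R.T).max().round(4))
for n in("top","side"):
    im=cv2.cvtColor(cv2.imread(f"pics/{n}0.png"),cv2.COLOR_BGR2RGB)
    x0,y0=((210,180) if n=="top" else (205,295))
    sub=im[y0:y0+55,x0:x0+75]
    m,k=blobs(sub,(100,60,20),(130,255,255),20)
    m2=((sub.max(2).astype(int)-sub.min(2)<25)&(sub.max(2)>70)).astype(np.uint8)*255
    m2=cv2.morphologyEx(m2|m,cv2.MORPH_CLOSE,np.ones((9,9)))
    k2=max(cv2.findContours(m2,0,1)[0],key=cv2.contourArea)
    for nm,kk in(("rib",max(k,key=cv2.contourArea)),("plate",cv2.convexHull(k2))):
        r=cv2.minAreaRect(kk+[x0,y0]); print(n,nm,np.round(r[0],1),np.round(r[1],1),round(r[2],1),cv2.boxPoints(r).round(1).tolist())
        M=cv2.moments(kk+[x0,y0]);g=(M["m10"]/M["m00"],M["m01"]/M["m00"])
        for z in ((.046,.04) if nm=="rib" else (.01,.005)):print("  centroid",np.round(g,1),onz(n,g,z).round(4),[onz(n,p,z)[:2].round(3).tolist() for p in cv2.boxPoints(r)])
    cv2.imwrite(f"pics/d{n}.png",cv2.resize(cv2.cvtColor(np.hstack([sub,np.dstack([m]*3),np.dstack([m2]*3)]),4),None,fx=3.5,fy=3.5,interpolation=2))
a,b=cv2.imread("pics/dtop.png"),cv2.imread("pics/dside.png");cv2.imwrite("pics/d.png",np.vstack([a,b]))
```

```text
(0.195, 0.1) [ 0.6378 -0.0078  0.1449] 0.0019 zexp 0.148
(0.195, -0.1) [ 0.6061 -0.2053  0.1454] 0.0007 zexp 0.148
(-0.09, -0.1) [ 0.3461 -0.1656  0.037 ] 0.0004 zexp 0.0413
(-0.09, 0.1) [0.3782 0.0324 0.0393] 0.0001 zexp 0.0413
tri seat [ 0.4439 -0.079 ] yaw -8.89 res 0.0012
top seat [ 0.4435 -0.0788] yaw -8.97 res 0.0015
side seat [ 0.4426 -0.0757] yaw -8.83 res 0.0021
top rib [237.  206.5] [18.8  4.6] 61.4 [[230.39999389648438, 199.3000030517578], [234.5, 197.10000610351562], [243.5, 213.60000610351562], [239.5, 215.8000030517578]]
  centroid [236.8 206.2] [0.5968 0.2597 0.046 ] [[0.617, 0.281], [0.625, 0.269], [0.575, 0.237], [0.567, 0.249]]
  centroid [236.8 206.2] [0.5983 0.2607 0.04  ] [[0.619, 0.282], [0.627, 0.27], [0.576, 0.238], [0.569, 0.25]]
top plate [238.3 208.2] [32.7 32.1] 17.1 [[217.89999389648438, 218.6999969482422], [227.39999389648438, 188.10000610351562], [258.6000061035156, 197.6999969482422], [249.1999969482422, 228.39999389648438]]
  centroid [238.3 208.2] [0.5998 0.2607 0.01  ] [[0.563, 0.32], [0.663, 0.3], [0.637, 0.2], [0.538, 0.222]]
  centroid [238.3 208
[... 224 characters left out ...]
610351562, 331.3999938964844], [232.60000610351562, 333.6000061035156]]
  centroid [243.  325.6] [0.5938 0.2745 0.046 ] [[0.627, 0.271], [0.584, 0.244], [0.561, 0.278], [0.604, 0.304]]
  centroid [243.  325.6] [0.5966 0.2704 0.04  ] [[0.63, 0.267], [0.586, 0.24], [0.564, 0.274], [0.607, 0.301]]
side plate [244.9 333.4] [40.7 45.9] 48.8 [[214.1999969482422, 333.20001220703125], [248.6999969482422, 303.0], [275.6000061035156, 333.6000061035156], [241.0, 363.8999938964844]]
  centroid [243.8 332. ] [0.5995 0.2664 0.01  ] [[0.661, 0.298], [0.633, 0.182], [0.529, 0.24], [0.561, 0.347]]
  centroid [243.8 332. ] [0.6019 0.2631 0.005 ] [[0.664, 0.295], [0.635, 0.179], [0.531, 0.236], [0.563, 0.344]]
```

View pics/d.png

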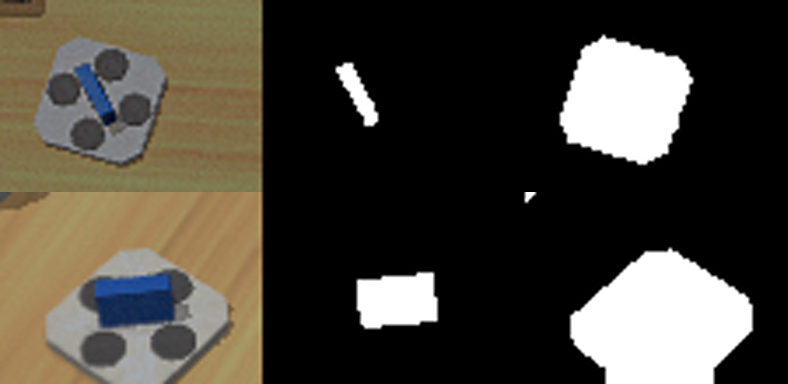

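Measured: the die's rib centre is at (0.598, 0.260) with the rib at 32.5°. The seat is at about (0.4434, -0.078) with uphill yaw -8.9°. Residuals are 1–3 mm, consistent with the calibration. I'll approach the die high, going around the base.

```bash
python3 -m crank '[[1,1,1,0.5,0],[1,1,1,0.5,0],[1,1,1,0.5,0],[1,1,1,0.5,0],[1,1,1,0.5,0]]' 15
python3 -m crank '[[1,0.8,1,0,0],[1,0.8,1,0,0],[1,0.8,1,0,0],[1,0.8,1,0,0],[1,0.8,1,0,0]]' >/dev/null
python3 -m crank '[[1,0.35,1,0,0],[1,0.35,1,0,0],[1,0.35,1,0,0],[1,0.35,1,0,0]]' >/dev/null
python3 -m crank '[[1,0,1,0,0.048],[1,0,1,0,0.048],[1,0,1,0,0.048],[1,0,1,0,0.048]]'
```

```text
time: 0.72
position: [0.372, -0.425, 0.3233]
tool_rot: [3.114, 0.418, 0.001]
ft_force: [0.5, -0.4, 0.2]
grip_width: 1.002
grip_force: 0.0
time: 2.35
position: [0.5984, 0.1778, 0.3222]
tool_rot: [-3.011, -0.889, 0.001]
ft_force: [-0.5, -0.2, -0.7]
grip_width: 0.996
grip_force: 0.0
```

```bash
python3 -m crank '[[1,0,0.41,-1,0],[1,0,0.41,-1,0],[1,0,0.41,-1,0],[1,0,0.41,-1,0],[1,0,0.41,-1,0]]'
python3 - <<'E'
from h import *
for n in("top","side"): cv2.imwrite(f"pics/{n}1.png",get_image(n)[:,:,::-1])
a=cv2.imread("pics/top1.png")[150:270,180:300];b=cv2.imread("pics/side1.png")[250:370,180:300]
cv2.imwrite("pics/g1.png",cv2.resize(np.hstack([a,b]),None,fx=3.3,fy=3.3,interpolation=2))
E
```

```text
time: 2.98
position: [0.5986, 0.2529, 0.1195]
tool_rot: [3.015, 0.878, -0.009]
ft_force: [0.2, -0.2, -0.1]
grip_width: 0.998
grip_force: 0.0
```

View pics/g1.png

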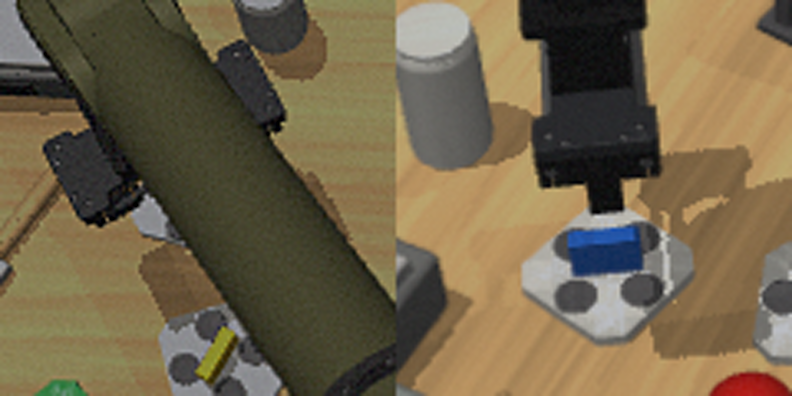

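The gripper stands square over the blue rib. Before lowering I'll check the gripper body's clearance to the shaker.

Run:
```python
from h import *
p=onz("top",(261,142),.12); q=onz("side",(191,260),.12)
print(p,q)
for s in(p,q):
    d=s[:2]-[.598,.26]; a=np.radians(-57.3); print("along y",d@[np.cos(a),np.sin(a)],"along x",d@[-np.sin(a),np.cos(a)])
```

```text
[0.77788658 0.19193478 0.12      ] [0.77004251 0.20177425 0.12      ]
along y 0.15445960243037501 along x 0.11460492058916251
along y 0.14194189879529456 along x 0.11331973078151861
```

```bash
python3 -m crank '[[1,0,0.025,-0.25,0],[1,0,0.025,-0.4,0],[1,0,0.025,-0.52,0],[1,0,0.025,-0.52,0],[1,0,0.025,-0.52,0]]'
python3 -m crank '[[0,0,0,0,0],[0,0,0,0,0],[0,0,0,0,0],[0,0,0,0,0],[0,0,0,0,0]]' 15
python3 -m crank '[[0,0,0,0,0],[0,0,0,0,0],[0,0,0,0,0]]' 15
```

```text
time: 3.7
position: [0.602, 0.2595, 0.021]
tool_rot: [3.017, 0.876, 0.006]
ft_force: [0.3, 0.2, 0.1]
grip_width: 0.997
grip_force: 0.0
time: 4.32
position: [0.6, 0.2597, 0.0186]
tool_rot: [3.016, 0.878, -0.0]
ft_force: [-0.8, -0.9, -0.4]
grip_width: 0.518
grip_force: 0.0
time: 4.7
position: [0.6001, 0.2596, 0.0186]
tool_rot: [3.016, 0.878, -0.0]
ft_force: [0.1, 0.3, -0.7]
grip_width: 0.172
grip_force: 0.5
```

```bash
python3 -m crank '[[0,0,0,0,0],[0,0,0,0,0],[0,0,0,0.1,0],[0,0,0,0.2,0],[0,0,0,0.3,0]]' 15
python3 -m crank '[[0,0,0,0.3,0],[0,0,0,0.6,0],[0,0,0,0.7,0],[0,0,0,0.7,0]]'
python3 -m crank '[[0,-0.12,-0.25,0,-0.029],[0,-0.25,-0.5,0,-0.058],[0,-0.37,-0.75,0,-0.086],[0,-0.37,-0.85,0,-0.115],[0,-0.37,-0.85,0,-0.115]]'
python3 -m crank '[[0,-0.12,-0.25,0,0],[0,-0.25,-0.5,0,0],[0,-0.37,-0.75,0,0],[0,-0.37,-0.85,0,0],[0,-0.37,-0.85,0,0]]'
python3 -m crank '[[0,0,0,0,0],[0,0,0,0,0]]'
python3 - <<'E'
from h import *
for n in("top","side"): cv2.imwrite(f"pics/{n}2.png",get_image(n)[:,:,::-1])
a=cv2.imread("pics/top2.png")[180:310,270:420];b=cv2.imread("pics/side2.png")[150:280,280:430]
cv2.imwrite("pics/g2.png",cv2.resize(np.hstack([a,b]),None,fx=2.65,fy=2.65,interpolation=2))
E
```

```text
time: 5.32
position: [0.6004, 0.2598, 0.0805]
tool_rot: [3.016, 0.878, 0.002]
ft_force: [-0.2, 0.5, -4.6]
grip_width: 0.16
grip_force: 15.0
time: 5.82
position: [0.6005, 0.26, 0.2202]
tool_rot: [3.016, 0.878, 0.004]
ft_force: [-0.7, -0.7, -5.5]
grip_width: 0.16
grip_force: 15.0
time: 6.45
position: [0.5247, 0.0864, 0.2159]
tool_rot: [3.129, -0.251, -0.007]
ft_force: [0.7, 0.8, -5.0]
grip_width: 0.162
grip_force: 15.0
time: 7.08
position: [0.4515, -0.0806, 0.2171]
tool_rot: [-3.131, 0.244, 0.004]
ft_force: [0.2, 0.4, -4.8]
grip_width: 0.159
grip_force: 15.0
time: 7.32
position: [0.4523, -0.0784, 0.2181]
tool_rot: [-3.132, 0.239, 0.001]
ft_force: [0.2, -0.5, -5.0]
grip_width: 0.16
grip_force: 15.0
```

View pics/g2.png

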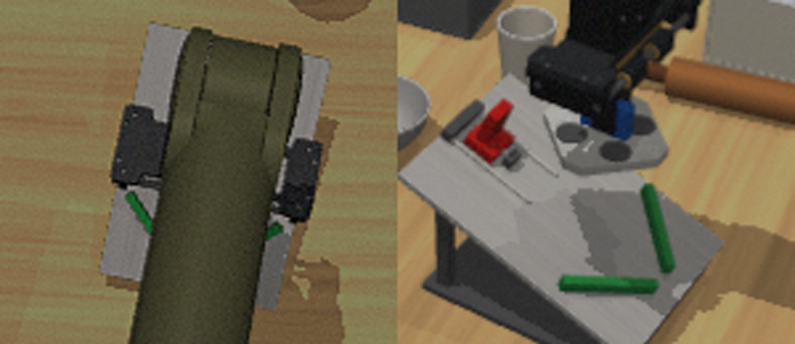

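The die hangs level in the grip over the slope, in line with it. First contact is expected at TCP z≈0.121 and flat at ≈0.098. I'll lower in small steps while watching the force.

```bash
python3 -m crank '[[0,-0.01,0,-0.2,0],[0,-0.01,0,-0.35,0],[0,-0.01,0,-0.43,0],[0,-0.01,0,-0.45,0],[0,-0.01,0,-0.45,0]]' 
python3 -m crank '[[0,0,0,-0.01,0],[0,0,0,-0.02,0],[0,0,0,-0.03,0],[0,0,0,-0.04,0],[0,0,0,-0.04,0]]' 
python3 -m crank '[[0,0,0,-0.01,0],[0,0,0,-0.02,0],[0,0,0,-0.02,0]]'
```

```text
time: 8.05
position: [0.4508, -0.0803, 0.1294]
tool_rot: [3.132, -0.245, 0.002]
ft_force: [-0.0, 0.2, -4.4]
grip_width: 0.159
grip_force: 15.0
time: 8.68
position: [0.45, -0.0804, 0.1207]
tool_rot: [3.132, -0.245, -0.0]
ft_force: [-1.2, 0.2, -2.3]
grip_width: 0.162
grip_force: 15.0
time: 9.05
position: [0.45, -0.0803, 0.1164]
tool_rot: [3.132, -0.245, -0.001]
ft_force: [-1.4, 0.1, -1.2]
grip_width: 0.154
grip_force: 15.0
```

```bash
python3 -m crank '[[0,0,0,-0.01,0],[0,0,0,-0.02,0],[0,0,0,-0.03,0],[0,0,0,-0.04,0],[0,0,0,-0.04,0]]' 
python3 -m crank '[[0,0,0,-0.01,0],[0,0,0,-0.02,0],[0,0,0,-0.03,0],[0,0,0,-0.03,0]]'
```

```text
time: 9.68
position: [0.4501, -0.0804, 0.1083]
tool_rot: [-3.132, 0.245, 0.0]
ft_force: [-1.2, -0.5, -2.1]
grip_width: 0.157
grip_force: 15.0
time: 10.18
position: [0.4501, -0.0804, 0.1024]
tool_rot: [-3.132, 0.245, 0.0]
ft_force: [-1.2, 0.5, -2.5]
grip_width: 0.159
grip_force: 15.0
```

```bash
python3 -m crank '[[0,0,0,-0.005,0],[0,0,0,-0.01,0],[0,0,0,-0.01,0]]' 
python3 -m crank '[[0,0,0,-0.005,0],[0,0,0,-0.01,0],[0,0,0,-0.01,0]]'
python3 - <<'E'
from h import *
cv2.imwrite("pics/s3.png",get_image("side")[:,:,::-1])
cv2.imwrite("pics/g3.png",cv2.resize(cv2.imread("pics/s3.png")[150:290,270:430],None,fx=4,fy=4,interpolation=2))
E
```

```text
time: 10.55
position: [0.4501, -0.0803, 0.1005]
tool_rot: [3.132, -0.245, -0.0]
ft_force: [-2.1, 0.6, -1.6]
grip_width: 0.16
grip_force: 15.0
time: 10.92
position: [0.4501, -0.0803, 0.0989]
tool_rot: [3.132, -0.245, -0.0]
ft_force: [-4.1, 1.0, 3.7]
grip_width: 0.156
grip_force: 15.0
```

View pics/g3.png

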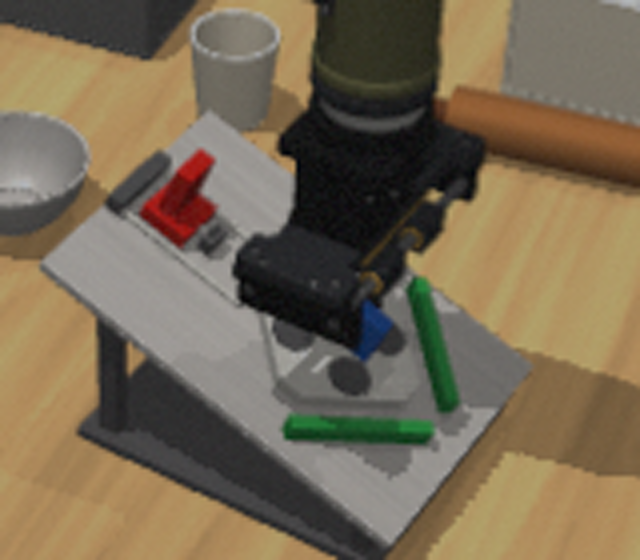

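The die lies flat on the slope, clear of the fences by a visible gap; the force rise at z≈0.099 agrees. I'll press slightly, then release with a small opening.

```bash
python3 -m crank '[[0,0,0,-0.004,0],[0,0,0,-0.004,0]]' 
python3 -m crank '[[0.35,0,0,0,0],[0.35,0,0,0,0],[0.35,0,0,0,0],[0.35,0,0,0,0]]'
python3 -m crank '[[0.35,0,0,0.1,0],[0.35,0,0,0.25,0],[0.35,0,0,0.4,0],[0.35,0,0,0.5,0],[0.35,0,0,0.5,0]]'
python3 - <<'E'
from h import *
cv2.imwrite("pics/s4.png",get_image("side")[:,:,::-1])
cv2.imwrite("pics/g4.png",cv2.resize(cv2.imread("pics/s4.png")[150:290,270:430],None,fx=4,fy=4,interpolation=2))
E
```

```text
time: 11.22
position: [0.4501, -0.0803, 0.0989]
tool_rot: [3.132, -0.245, -0.001]
ft_force: [-6.2, 2.0, 9.6]
grip_width: 0.157
grip_force: 15.0
time: 11.72
position: [0.4502, -0.0804, 0.0977]
tool_rot: [3.132, -0.245, 0.0]
ft_force: [-0.0, 0.3, -0.4]
grip_width: 0.351
grip_force: 0.0
time: 12.35
position: [0.4513, -0.0806, 0.1992]
tool_rot: [3.131, -0.245, 0.005]
ft_force: [-0.4, 0.6, -0.7]
grip_width: 0.35
grip_force: 0.0
```

View pics/g4.png

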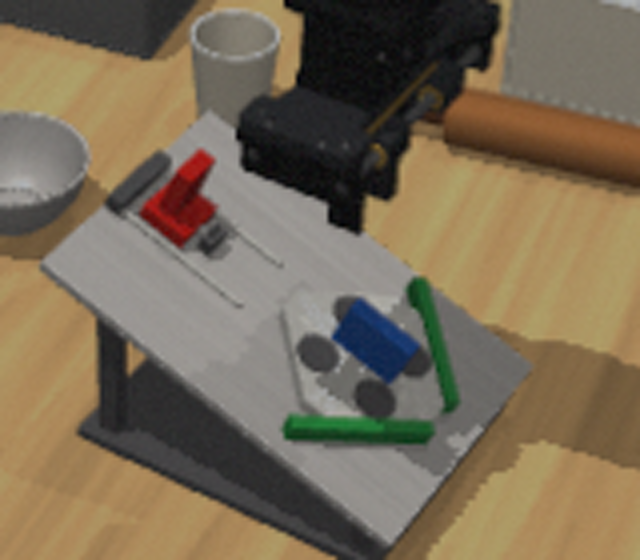

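The die has slid down to the fences. I'll check numerically that it is home, comparing the blue rib's corners with where they should be, in the side camera's own cradle frame.

```bash
cat >> h.py <<'E'
def axes(yaw=-8.83):
    a=np.radians(yaw);c,s=np.cos(np.radians(22)),np.sin(np.radians(22))
    u=np.array([np.cos(a),np.sin(a),0]); k=np.array([0,0,1.])
    return np.c_[u*c+k*s,np.cross(k,u),k*c-u*s]
def onslope(n,uv,h,seat,yaw):
    o,d=ray(n,uv);A=axes(yaw);o=A.T@(o-seat);d=A.T@d
    return (o+d*(h-o[2])/d[2])*1000
def proj(n,X):
    c=get_calibration(n);f=240/np.tan(np.radians(c["fovy"]/2));p=c["R"]@X+c["t"];p=p[:2]/p[2]
    return p*(1+c["k1"]*(p@p))*f+[c["cx"],c["cy"]]
E
python3 - <<'E'
from h import *
seat=np.array([.4426,-.0757,.075])
im=cv2.cvtColor(cv2.imread("pics/s4.png"),cv2.COLOR_BGR2RGB)
m,k=blobs(im[205:260,335:390],(100,60,20),(130,255,255),20)
k=max(k,key=cv2.contourArea)+[335,205]
M=cv2.moments(k);g=np.array([M["m10"]/M["m00"],M["m01"]/M["m00"]])
A=axes()
for d in(0,.003):
    box=np.array([proj("side",seat+A@[x+d,y,z]) for x in(-.025,.025) for y in(-.007,.007) for z in(.01,.046)],np.float32)
    h=cv2.convexHull(box);H=cv2.moments(h);q=np.array([H["m10"]/H["m00"],H["m01"]/H["m00"]])
    print(d,"pred",q.round(2),box.min(0),box.max(0),cv2.contourArea(h))
k=k.reshape(-1,2);print("meas",g.round(2),k.min(0),k.max(0),M["m00"])
print("seat-frame meas-home",(onslope("side",g,.035,seat,-8.83)-onslope("side",q,.035,seat,-8.83)+[3,0,0]).round(1))
# reference: fence top inner check, tab
for uv in((417/4+269.6,280/4+149.6),(449/4+269.6,403/4+149.6),(289/4+269.6,417/4+149.6),(430/4+269.6,424/4+149.6)): print(onslope("side",uv,.014,seat,-8.83).round(1))
# clamp tab top centre, side
for uv in((203/4+269.6,158/4+149.6),): print("tab top",onslope("side",uv,.054,seat,-8.83).round(1))
E
```

```text
0 pred [363.46 235.12] [351.84094 223.71342] [375.2401  246.55885] 266.8981517988723
0.003 pred [362.54 234.4 ] [350.93524 222.9906 ] [374.3141  245.83812] 266.8936193746049
meas [363.32 234.77] [353 225] [374 245] 227.5
seat-frame meas-home [ 0.9 -0.7  0. ]
[  7.5 -81.4  14. ]
[-60.9 -11.2  14. ]
[10.9 82.2 14. ]
[-59.9  13.5  14. ]
tab top [160.2  -9.4  54. ]
```

The die is home to within about 1 mm. Next I'll close the fingers, go over the clamp and come down behind the tab, with the finger's front edge at about 176 mm uphill and 34 mm above the slope.

```bash
python3 -m crank '[[0,0,0,0.25,0],[0,0.3,-0.04,0.25,0],[0,0.6,-0.09,0.25,0],[0,0.757,-0.112,0.25,0],[0,0.757,-0.112,0.25,0]]' 10
python3 -m crank '[[0,0,0,0,0],[0,0,0,-0.15,0],[0,0,0,-0.25,0],[0,0,0,-0.32,0],[0,0,0,-0.375,0]]'
python3 -m crank '[[0,0,0,0,0],[0,0,0,0,0]]'
python3 - <<'E'
from h import *
for n in("side","top"):cv2.imwrite(f"pics/{n}5.png",get_image(n)[:,:,::-1])
s=get_state();print(s["position"],s["ft_force"],s["grip_width"])
cv2.imwrite("pics/g5.png",cv2.resize(cv2.imread("pics/side5.png")[150:270,270:430],None,fx=5,fy=5,interpolation=2))
E
```

```text
time: 13.02
position: [0.6022, -0.1027, 0.2445]
tool_rot: [-3.13, 0.244, 0.006]
ft_force: [-0.2, 1.3, -0.3]
grip_width: 0.008
grip_force: 0.0
time: 13.65
position: [0.6013, -0.1028, 0.1723]
tool_rot: [3.132, -0.245, -0.0]
ft_force: [0.5, 0.1, 0.8]
grip_width: 0.005
grip_force: 0.0
time: 13.9
position: [0.602, -0.1028, 0.1735]
tool_rot: [3.132, -0.245, 0.002]
ft_force: [0.2, -0.7, -0.3]
grip_width: 0.005
grip_force: 0.0
[ 0.60204559 -0.10281965  0.17361785] [-0.49062985 -0.48734289 -0.42743141] 0.008086662481913866
```

View pics/g5.png

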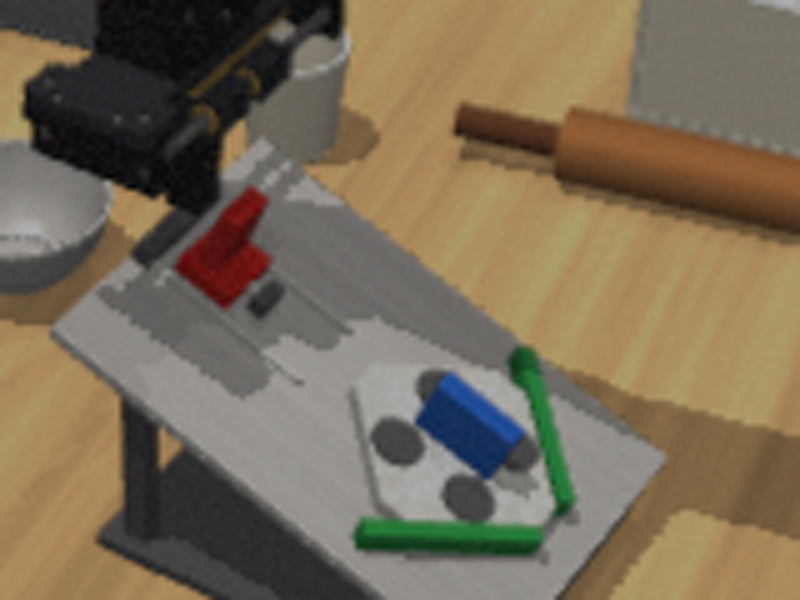

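The fingers stand behind the red tab without contact, and the die sits in the V. I'll push 40 mm down the slope, which is short of any possible contact with the die, then feel for it.

```bash
python3 -m crank '[[0,-0.037,0.006,-0.015,0],[0,-0.073,0.012,-0.03,0],[0,-0.11,0.017,-0.045,0],[0,-0.147,0.023,-0.06,0],[0,-0.183,0.029,-0.075,0]]'
python3 -m crank '[[0,-0.009,0.001,-0.004,0],[0,-0.018,0.003,-0.007,0],[0,-0.018,0.003,-0.007,0]]'
```

```text
time: 14.62
position: [0.5645, -0.0968, 0.1579]
tool_rot: [3.132, -0.245, 0.001]
ft_force: [2.3, 0.4, 1.5]
grip_width: 0.007
grip_force: 1.4
time: 15.0
position: [0.5612, -0.0963, 0.1564]
tool_rot: [3.132, -0.245, -0.001]
ft_force: [0.9, 1.5, 2.5]
grip_width: 0.003
grip_force: 1.0
```

```bash
python3 - <<'E'
from h import *
seat=np.array([.4426,-.0757,.075])
f=lambda x,y,h:onslope("side",((x+.5)/5+269.5,(y+.5)/5+149.5),h,seat,-8.83).round(1)
print("plate end",f(352,385,.01),f(366,362,.01))
print("screw front",f(250,310,.003),f(264,320,.003),f(282,298,.003),"clamp front",f(228,306,.003),"tab top",f(258,192,.054))
E
python3 -m crank '[[0,-0.005,0.001,-0.002,0],[0,-0.009,0.001,-0.004,0],[0,-0.009,0.001,-0.004,0]]'
```

```text
plate end [61.9 10.7 10. ] [64.8 -8.1 10. ]
screw front [129.3   7.5   3. ] [120.2   7.    3. ] [121.8 -13.2   3. ] clamp front [139.   14.9   3. ] tab top [160.8 -14.4  54. ]
time: 15.38
position: [0.5595, -0.0961, 0.1556]
tool_rot: [-3.132, 0.245, 0.0]
ft_force: [2.0, 0.6, 3.2]
grip_width: 0.005
grip_force: 1.2
```

By the measurements about 20 mm remains. I'll go 12 mm more, then feel.

```bash
python3 -m crank '[[0,-0.011,0.002,-0.005,0],[0,-0.022,0.003,-0.009,0],[0,-0.033,0.005,-0.014,0],[0,-0.044,0.007,-0.018,0],[0,-0.055,0.009,-0.022,0]]'
python3 -m crank '[[0,-0.005,0.001,-0.002,0],[0,-0.009,0.001,-0.004,0],[0,-0.009,0.001,-0.004,0]]'
```

```text
time: 16.0
position: [0.5483, -0.0943, 0.1511]
tool_rot: [3.132, -0.245, -0.0]
ft_force: [3.2, 1.4, 2.5]
grip_width: 0.007
grip_force: 1.3
time: 16.38
position: [0.5466, -0.0941, 0.1503]
tool_rot: [-3.132, 0.245, 0.0]
ft_force: [2.6, 0.5, 2.3]
grip_width: 0.006
grip_force: 1.1
```

```bash
python3 -m crank '[[0,-0.005,0.001,-0.002,0],[0,-0.009,0.001,-0.004,0]]'|sed -n '2p;4p'
```

```text
position: [0.5449, -0.0938, 0.1496]
ft_force: [2.0, 0.9, 1.8]
```

```bash
python3 -m crank '[[0,-0.005,0.001,-0.002,0],[0,-0.009,0.001,-0.004,0]]'|sed -n '2p;4p'
```

```text
position: [0.543, -0.0937, 0.1488]
ft_force: [2.6, 1.8, 1.9]
```

```bash
python3 -m crank '[[0,-0.005,0.001,-0.002,0],[0,-0.009,0.001,-0.004,0]]'|sed -n '2p;4p'
```

```text
position: [0.5413, -0.0935, 0.148]
ft_force: [2.4, 1.3, 2.0]
```

```bash
python3 -m crank '[[0,-0.005,0.001,-0.002,0],[0,-0.007,0.001,-0.003,0]]'|sed -n '2p;4p'
```

```text
position: [0.5398, -0.0933, 0.1473]
ft_force: [2.6, 1.9, 1.3]
```

```bash
python3 -m crank '[[0,-0.005,0.001,-0.002,0],[0,-0.007,0.001,-0.003,0]]'|sed -n '2p;4p'
```

```text
position: [0.5386, -0.0931, 0.1468]
ft_force: [2.1, 1.7, 2.2]
```

```bash
python3 -m crank '[[0,-0.005,0.001,-0.002,0],[0,-0.007,0.001,-0.003,0]]'|sed -n '2p;4p'
```

```text
position: [0.5383, -0.093, 0.1468]
ft_force: [5.7, 0.5, 3.5]
```

Contact has been felt. I'll make half-millimetre increments.

```bash
python3 -m crank '[[0,-0.002,0,-0.001,0],[0,-0.002,0,-0.001,0]]'|sed -n '2p;4p'
```

```text
position: [0.5382, -0.0931, 0.1468]
ft_force: [6.4, 1.6, 3.9]
```

```bash
python3 -m crank '[[0,-0.003,0,-0.001,0],[0,-0.003,0,-0.001,0]]'|sed -n '2p;4p'
```

```text
position: [0.5382, -0.093, 0.1469]
ft_force: [7.4, 1.4, 2.9]
```

```bash
python3 -m crank '[[0,-0.004,0.001,-0.002,0],[0,-0.004,0.001,-0.002,0]]'|sed -n '2p;4p'
```

```text
position: [0.5381, -0.093, 0.1469]
ft_force: [7.7, 1.0, 3.5]
```

```bash
python3 -m crank '[[0,-0.008,0.001,-0.003,0],[0,-0.008,0.001,-0.003,0]]'|sed -n '2p;4p'
```

```text
position: [0.5379, -0.093, 0.1469]
ft_force: [10.2, 0.6, 4.0]
```

```bash
python3 -m crank '[[0,-0.007,0.001,-0.003,0],[0,-0.007,0.001,-0.003,0]]'|sed -n '2p;4p'; python3 -m crank '[[0,0,0,0,0],[0,0,0,0,0],[0,0,0,0,0],[0,0,0,0,0],[0,0,0,0,0]]'|sed -n '2p;4p';python3 -m crank '[[0,0,0,0,0],[0,0,0,0,0],[0,0,0,0,0],[0,0,0,0,0],[0,0,0,0,0]]'|sed -n '2p;4p'
```

```text
position: [0.5378, -0.0929, 0.1469]
ft_force: [12.4, 0.3, 4.3]
position: [0.5378, -0.0929, 0.147]
ft_force: [11.8, 0.6, 4.6]
position: [0.5378, -0.0929, 0.1469]
ft_force: [13.5, 0.4, 3.7]
```

It held about 10 N for more than a second. Now back off uphill, rise and check.

```bash
python3 -m crank '[[0,0.02,-0.003,0.008,0],[0,0.05,-0.008,0.02,0],[0,0.09,-0.014,0.037,0],[0,0.09,-0.014,0.037,0]]'|sed -n '2p;4p'; python3 -m crank '[[0,0,0,0.2,0],[0,0,0,0.4,0],[0,0,0,0.6,0],[0,0,0,0.6,0],[0,0,0,0.6,0]]'|sed -n '1,4p'
python3 - <<'E'
from h import *
for n in("side","top"):cv2.imwrite(f"pics/{n}6.png",get_image(n)[:,:,::-1])
r=[]
for i in(4,6):
    im=cv2.cvtColor(cv2.imread("pics/s4.png" if i==4 else "pics/side6.png"),cv2.COLOR_BGR2RGB)
    m,k=blobs(im[205:260,335:390],(100,60,20),(130,255,255),20)
    M=cv2.moments(max(k,key=cv2.contourArea)); print(i,M["m10"]/M["m00"]+335,M["m01"]/M["m00"]+205)
cv2.imwrite("pics/g6.png",cv2.resize(cv2.imread("pics/side6.png")[150:270,270:430],None,fx=5,fy=5,interpolation=2))
E
```

```text
position: [0.5501, -0.0956, 0.1511]
ft_force: [0.5, 0.1, -0.3]
time: 21.5
position: [0.5495, -0.0953, 0.2706]
tool_rot: [3.132, -0.245, -0.003]
ft_force: [0.3, -0.2, -0.3]
4 363.3216117216117 234.77362637362637
6 363.3518915060671 234.604568165596
```

View pics/g6.png

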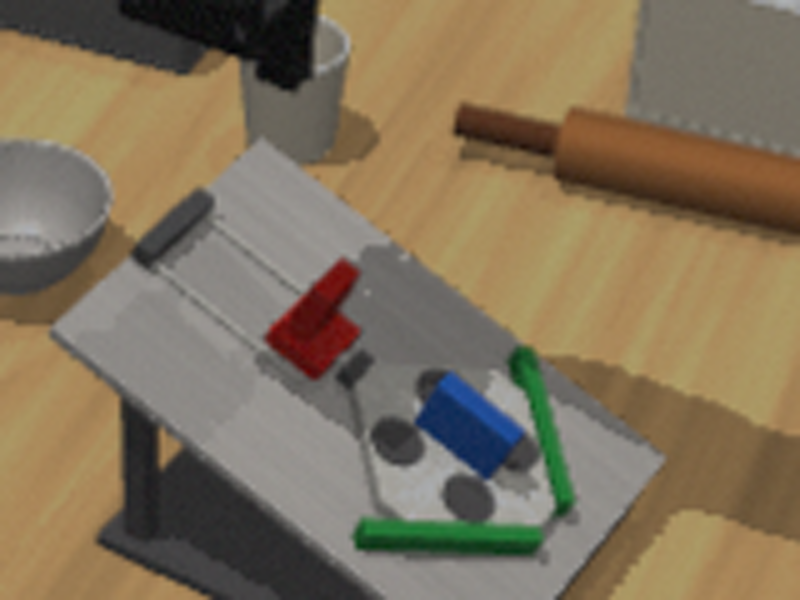

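The clamp's screw is against the uphill end of the die, the die is unmoved in the corner, and the arm is clear. I'm handing the job in.

```bash
python3 -c "
from bench import *
print(close_job())"
```

```text
the job is handed in; nothing more can be done
None
```

The blue-gripped die is home in the corner (within about 1 mm by the side camera), and the clamp was pressed on it at about 10 N for over a second and left bearing on it. The arm is clear and the job is handed in; no verdict came back.

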